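Clear the dispenser tray and present the large carton to the scanner

TASK

The medicine dispenser has dropped three cartons in its catch tray: first lay the two small cartons flat in the grey tote, then carry the large carton across the file rack to the scanner and finish while holding it about 15 mm above the scan window, level, centred over the window and with its long side along the window's long side. Never touch the scanner or the file rack, do not disturb the other things on the counter, and do not put the large carton down: the program ends with it held still in the gripper.

Things in the scene. Friction and masses are not known exactly. Their poses are not given: they have to be found in the camera images.
- small_carton_a: Small folding carton of plain white card, 90 (its x) x 38 (its y) x 26 mm high, about 60 g, lying flat, one of two alike. Origin: centre of its underside; z up. It starts on the dispenser's tray floor, its long side pointing roughly at the machine (y direction), in any of the three places there; neighbouring cartons lie about 92 mm apart, centre to centre, in a row along x.
- small_carton_b: Small folding carton of plain white card, 90 (its x) x 38 (its y) x 26 mm high, about 60 g, lying flat, one of two alike. Origin: centre of its underside; z up. It starts on the dispenser's tray floor, its long side pointing roughly at the machine (y direction), in any of the three places there; neighbouring cartons lie about 92 mm apart, centre to centre, in a row along x.
- large_carton: The large folding carton of plain white card, 120 (its x) x 52 (its y) x 42 mm high, about 150 g, lying flat on the tray floor in one of the three places, long side pointing roughly at the machine (y direction). Origin: centre of its underside; z up.
- dispenser: Fixed white tabletop dispensing machine with an open dark steel catch tray at its foot. Origin: at table level under the centre of the tray. Tray 320 (x) x 200 (y) mm, floor top 12 mm above the table, 5 mm thick walls whose tops are 20 mm above the floor, on three sides; the machine itself (360 wide, 270 deep, 220 mm high) rises from 100 mm beyond the origin in its +y.
- tote: Fixed open grey plastic tote, outside 240 (its x) x 170 (its y) x 70 mm high (rim flanges along the two long sides stick out to y = +-91 mm), walls and floor 5 mm thick, empty. Origin: centre of its underside; inner floor 5 mm above the table.
- scanner: Fixed flat black presentation scanner, 160 (its x) x 110 (its y) x 50 mm high. Origin: centre of its underside. Must not be touched.
- scan_window (a point): Centre of the scanner's glass window, on its flat top surface 50 mm above the table. The window is 116 mm along this point's x (its long side) and 66 mm along its y; z up.
- file_rack: Fixed blue rack of upright folders standing between the tote and the scanner, 400 (its x) x 80 (its y) mm, folders up to 150 mm high. Origin: centre of its underside. Must not be touched.
- pill_jar: Bystander: small jar, 44 mm diameter, 60 mm high, standing. Origin: centre of its underside.
- sanitizer: Bystander: bottle, 60 mm diameter, 160 mm high, standing. Origin: centre of its underside.
- mug: Bystander: white mug, 76 mm diameter, 90 mm high, handle on its +y side. Origin: centre of its underside.
- label_roll: Bystander: roll of labels lying flat, 70 mm diameter, 35 mm high. Origin: centre of its underside.
- stapler: Bystander: stapler, 130 (its x) x 34 x 42 mm high. Origin: centre of its underside.
- mouse: Bystander: computer mouse, 105 (its x) x 60 x 30 mm high. Origin: centre of its underside.
Not all that is in view belongs to the job. What is shaped like the small_carton_a but red is not meant.

How it is judged:
By the outcome, as a careful person would: the job done as asked, in the order asked, and still so for the second after the job is handed in, while the arm keeps its last pose, push and grip.
It also fails if it takes over 72 s, if anything falls off the work surface, if the arm or the gripper's body presses on something with over 40 N, if the wrist force passes 120 N, or if a joint passes its speed limit or range.

ROBOT

A 6-joint arm with a two-finger parallel gripper is mounted at the origin on the work surface. World frame = base frame: x ahead of the robot, y to its left, z up, the work surface at z = 0. Lengths are in m, angles in rad, forces in N, time in s.
With the tool pointing down it reaches from about 0.375 to 0.9 m from the base axis. Payload 3.1 kg.
Tool frame: the origin (TCP) lies between the finger pads; the fingertips stand 17 mm ahead of it and the grasp point (between the pads) lies 2 mm behind it; z points along the fingers, y is the line along which they close (so a half turn about z gives the same grasp; the last joint's range is limited). The gripper opens to 85 mm and grips with 20 to 120 N. Pads are 22 mm wide; open, the fingers measure 114 mm over their backs; the gripper's body (76 mm by 85 mm) begins 54 mm behind the grasp point. The pads swing forward as they close: fully open they stand 13 mm farther back than shut.
Start: joints at [0.972, 0.527, 1.433, -0, 1.181, -0.178], TCP at [0.255, 0.57, 0.248] pointing down, gripper open.
Joint ranges: [-3.08, 3.08], [-0.75, 2.2], [0.22, 2.44], [-1.43, 4.57], [0, 2.65], [-2.85, 2.85]. Speed limits (rad/s): [2.79, 2.79, 3.14, 3.14, 3.14, 3.14].

INTERFACE

Orientations are given as a unit quaternion [x, y, z, w].
In Python, from station import sense, vision, order gives the robot as it stands.
- The arm moves only by the shell command python3 -m crank 'ROWS' [OPENING] [FORCE]. ROWS is JSON, a list of rows, each an object with "dp": the shift along the world's x, y, z in units of 30 mm (1.0 is 30 mm), a list of three; "angular": the turn, a rotation vector about the world's x, y, z in degrees, a list of three. In form: [{"dp": [dx, dy, dz], "angular": [ax, ay, az]}, ...]. A call has 1 to 20 rows; each row shifts and turns the commanded pose from where the row before left it; what a row does not reach is not made up. A row lasts 1/10 s, in which the tool goes at most 50 mm and 8.59 degrees, less where a joint would pass 70% of its speed; a pose out of reach is approached as far as the arm can. A call is refused whole if a number of a shift passes 1 or a number of a turn 8.59, either way. A call with a gripper value outside its range is refused whole. OPENING is the closure, from 0 (fully open) to 1 (shut), set as the call begins (- or left out, the last holds). The fingers move at their own pace and stop on an object; FORCE is the grip in N (left out, the last holds). Time passes only in rows, so rows that do not move let the fingers close. It gives the time, the measured TCP pose, the force, the opening and the grip force at its end, in the units of the state.
- sense(): the state, without advancing time (a new reading comes with each control period).
- vision.snapshot(name): name is "side" or "top" or "wrist"; returns a dict with "image" (384x512x3 uint8, blue, green, red), "range_z" (384x512 float32, m along the optical axis (not along the pixel's ray), 0 where there is no reading), "mtx" (3x3 intrinsics, pixels), "pose" (4x4, takes a point from camera to world coordinates); the wrist camera has in their place "mount" (4x4, takes a point from camera to tool coordinates, whose origin is the TCP and whose axes are the flange's). Camera axes: x right, y down, z forward; pixel columns grow to the right and rows downward; lengths in m; the calibration is good to about 2 mm. The wrist camera is an equidistant fisheye: a pixel r from the principal point sees the ray r / f radians off the axis. A picture is of the moment at which its call begins: read the wrist's pose just before it.
- order.sign_off(): hands the job in; it is judged then, once.
The state is a dict: "t": time; "q": joint angles; "qd": joint speeds; "tau": joint torques, N m; "tcp_pos": TCP position; "tool_rot": TCP orientation; "force": force on the tool from outside, world axes, zero at the start; "ft_torque": the same for the moment, N m; "finger_gap": opening from 0.0 (shut) to 1.0 (fully open); "gripper_force": force on a finger pad.
Only numpy, scipy, OpenCV 4.12 (cv2) and the standard library are available. Lean on these libraries where they do the work, as an engineer would, in place of code of your own. Each camera call takes 0.05 s, during which the arm holds its last target. There are 200 camera calls.

## Working session

There is one attempt and no reset: what is moved stays moved. The work goes in short steps, Python scripts to look and compute and a shell command to move; the robot and the scene stay as the last step left them, time stands still between calls to the robot, and variables do not carry over. Pictures are saved under pics/ and viewed, at most 10 in all, crops included, and the job is handed in when it is done.

```bash
mkdir -p pics; ls; python3 - <<'E'
from station import sense, vision
import cv2
for n in("top","side"):
    s=vision.snapshot(n); cv2.imwrite(f"pics/{n}0.png",s["image"]); print(n,s["mtx"].round(1).tolist(),s["pose"].round(3).tolist())
    import numpy as np; np.savez(f"{n}0.npz",**s)
print(sense())
E
```

```text
pics
top [[476.8, 0.0, 249.4], [0.0, 476.8, 189.1], [0.0, 0.0, 1.0]] [[0.012, -0.983, 0.181, 0.264], [-1.0, -0.014, -0.009, -0.029], [0.011, -0.181, -0.984, 1.366], [0.0, 0.0, 0.0, 1.0]]
side [[463.4, 0.0, 248.9], [0.0, 463.4, 194.1], [0.0, 0.0, 1.0]] [[0.846, -0.324, 0.422, -0.146], [-0.532, -0.525, 0.664, -1.014], [0.006, -0.787, -0.617, 0.98], [0.0, 0.0, 0.0, 1.0]]
{'t': 0.1, 'q': array([ 9.71484785e-01,  5.28396562e-01,  1.43374838e+00, -6.78993000e-06,
        1.18140897e+00, -1.78478711e-01]), 'qd': array([ 0.00025024, -0.00176188, -0.00315466,  0.00087922, -0.00090523,
       -0.00097943]), 'tau': array([-1.65438169e-04, -4.43305743e+01, -1.78585392e+01, -2.55479508e-04,
        3.88422588e-03, -9.09588671e-07]), 'tcp_pos': array([0.25494431, 0.56998167, 0.24742529]), 'tool_rot': array([ 2.08865785e-01,  9.77943824e-01, -9.08593412e-04, -3.68915905e-04]), 'force': array([ 0.64972426, -0.61057243,  0.23790663]), 'ft_torque': array([-0.01458728, -0.0255963 ,  0.01690322]), 'gripper_force': 0.0, 'finger_gap': 1.003473592910454}
```

View pics/top0.png

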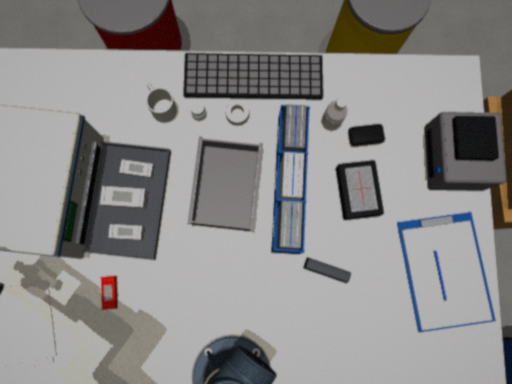

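View pics/side0.png

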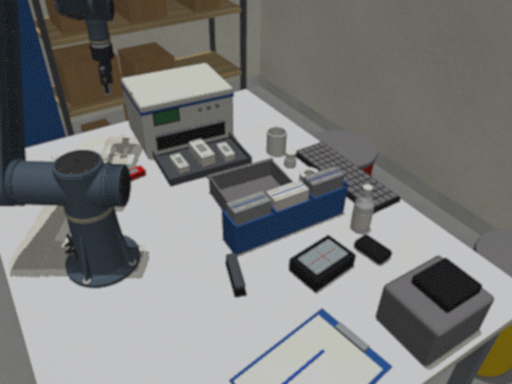

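The top view has world +y to the left and +x up. The cartons are at (136,168), (122,196, large) and (125,232), and the red decoy is at (109,292). The tote is at (227,185), the rack at (291,178) and the scanner at (360,189). Next I measure with the depth data.

```bash
cat > h.py <<'E'
import numpy as np, cv2
def cloud(s):
    h,w=s["range_z"].shape; u,v=np.meshgrid(np.arange(w),np.arange(h)); z=s["range_z"]; K=s["mtx"]
    P=np.stack([(u-K[0,2])/K[0,0]*z,(v-K[1,2])/K[1,1]*z,z],-1)
    return P@s["pose"][:3,:3].T+s["pose"][:3,3]
def rect(P,m,up=10):
    p=P[m][:,:2].astype(np.float32); (c,s,a)=cv2.minAreaRect(p*1000)
    b=cv2.boxPoints((c,s,a)); e=[b[1]-b[0],b[2]-b[1]]; l=max(e,key=np.linalg.norm)
    return np.round(c,1),np.round(sorted(s),1),round(float(np.degrees(np.arctan2(l[1],l[0])))%180,1),len(p)
E
python3 - <<'E'
from h import *
s=dict(np.load("top0.npz")); P=cloud(s); Z=P[...,2]; im=s["image"]; hsv=cv2.cvtColor(im,cv2.COLOR_BGR2HSV)
def roi(x0,x1,y0,y1):
    m=np.zeros(Z.shape,bool); m[y0:y1,x0:x1]=1; return m
br=(hsv[...,2]>150)
for n,r,zl in (("A",(113,160,155,180),(.028,.05)),("L",(96,150,180,210),(.044,.065)),("B",(103,150,218,245),(.028,.05)),("red",(95,125,270,312),(.015,.04)),
  ("tote",(185,270,130,235),(.06,.08)),("scanner",(330,390,155,225),(.042,.06)),("rack",(265,315,95,260),(.06,.2)),("stap",(300,355,255,285),(.02,.06)),("mug",(140,178,80,122),(.07,.1)),("jar",(185,210,95,122),(.04,.07)),("san",(322,350,95,130),(.05,.2)),("roll",(222,252,98,126),(.025,.05)),("mouse",(345,388,120,150),(.012,.04)),("tray",(88,175,140,262),(.024,.08))):
    m=roi(*r)&(Z>zl[0])&(Z<zl[1]); 
    print(n,rect(P,m) if m.sum()>5 else m.sum(), np.median(Z[m]).round(4),Z[m].max().round(3))
print("table",np.median(Z[280:300,150:200]),"trayfloor",np.median(Z[208:218,130:150]),"totefloor",np.median(Z[170:200,215:240]))
big=cv2.resize(im[80:270,70:400],None,fx=2.4,fy=2.4,interpolation=cv2.INTER_CUBIC); cv2.imwrite("pics/crop1.png",big)
E
```

```text
A (array([565.3, 283.7]), array([39.6, 90.9]), 82.1, 434) 0.0364 0.044
L (array([479.3, 313.4]), array([ 52.6, 121.6]), 86.7, 819) 0.0526 0.061
B (array([383.2, 304.4]), array([38.4, 90.4]), 87.5, 450) 0.0365 0.048
red (array([216.3, 344. ]), array([40.4, 89.5]), 5.9, 493) 0.0246 0.033
tote (array([519.3,  26.1]), array([182.4, 249.9]), 174.4, 990) 0.0681 0.076
scanner (array([ 511.6, -354.7]), array([110.4, 160.5]), 7.2, 2098) 0.0483 0.059
rack (array([ 530.2, -153.2]), array([ 82. , 401.2]), 177.3, 4216) 0.1414 0.157
stap (array([ 284.8, -261. ]), array([ 30.8, 124.8]), 71.3, 506) 0.0393 0.05
mug (array([756.4, 216.3]), array([75.7, 91.5]), 179.9, 249) 0.0848 0.094
jar (array([741.2, 112.3]), array([38.7, 39. ]), 78.4, 164) 0.0579 0.066
san (array([ 720.1, -280.2]), array([53. , 60.3]), 67.0, 498) 0.1071 0.164
roll (array([740.8,  -1.7]), array([64.7, 71. ]), 0.8, 315) 0.0329 0.042
mouse (array([ 679.3, -383. ]), array([ 60.8, 103.7]), 98.8, 689) 0.0263 0.035
tray (array([477.2, 306.7]), array([203.7, 322.4]), 174.5, 2676) 0.0384 0.077
table -0.0014052251622228562 trayfloor 0.010901771148057349 totefloor 0.0034648226412851146
```

View pics/crop1.png

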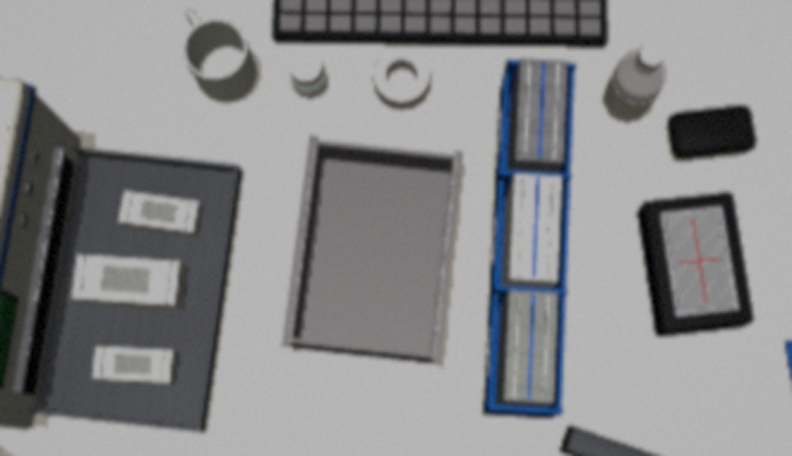

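The crop shows the scan window's red cross at crop (699,261), which is about image (361,189). The tote is empty, and two small cartons lie either side of the large one. All the sizes match the given ones (z bias about -1.5 mm). Next I move above small carton A at (0.565, 0.284), yaw -8°, with the fingers partly open, and work out the window centre.

```bash
python3 - <<'E'
from h import *
s=dict(np.load("top0.npz"));P=cloud(s)
f=lambda u,v:P[int(round(80+v/2.4)),int(round(70+u/2.4))].round(3)
print("cross",f(699,261),"win corners",[f(*c) for c in((661,208),(732,203),(749,315),(677,320))])
E
python3 -m crank '[{"dp":[0,-0.5,0.3],"angular":[0,0,0]},{"dp":[0,-1,0.2],"angular":[0,0,0]},{"dp":[0,-1,0],"angular":[0,0,0]},{"dp":[0,-1,0],"angular":[0,0,0]},{"dp":[0,-1,0],"angular":[0,0,0]},{"dp":[0,-1,0],"angular":[0,0,0]},{"dp":[0,-1,0],"angular":[0,0,-7]},{"dp":[0.5,-1,0],"angular":[0,0,-7]},{"dp":[1,-1,0],"angular":[0,0,-7]},{"dp":[1,-1,0],"angular":[0,0,-7]},{"dp":[1,0,0],"angular":[0,0,-8]},{"dp":[1,0,0],"angular":[0,0,-8]},{"dp":[1,0,-0.5],"angular":[0,0,-8]},{"dp":[1,0,-0.5],"angular":[0,0,-8]},{"dp":[1,0,-0.5],"angular":[0,0,-8]},{"dp":[1,0,-0.5],"angular":[0,0,-6]},{"dp":[1,0,-0.5],"angular":[0,0,0]},{"dp":[1,0,-0.5],"angular":[0,0,0]},{"dp":[0.5,0,0],"angular":[0,0,0]},{"dp":[0.3,0,0],"angular":[0,0,0]}]' 0.3 40
```

```text
cross [ 0.511 -0.354  0.051] win corners [array([ 0.574, -0.312,  0.048]), array([ 0.58 , -0.397,  0.051]), array([ 0.449, -0.412,  0.05 ]), array([ 0.443, -0.328,  0.047])]
t: 2.1
tcp_pos: [0.595, 0.2844, 0.173]
tool_rot: [0.756, 0.655, -0.0, -0.0]
force: [0.2, 0.4, 0.1]
finger_gap: 0.702
gripper_force: 0.0
```

```bash
python3 -m crank '[{"dp":[-0.5,0,0],"angular":[0,0,0]},{"dp":[-0.5,0,0],"angular":[0,0,0.3]},{"dp":[0,0,0],"angular":[0,0,0]}]'
cat >> h.py <<'E'
def wcloud(s,st):
    from scipy.spatial.transform import Rotation as R
    h,w=s["range_z"].shape; u,v=np.meshgrid(np.arange(w),np.arange(h)); z=s["range_z"]; K=s["mtx"]
    a=(u-K[0,2])/K[0,0]; b=(v-K[1,2])/K[1,1]; th=np.hypot(a,b)+1e-9; t=np.tan(np.minimum(th,1.4))
    P=np.stack([a/th*t*z,b/th*t*z,z],-1); M=s["mount"]; P=P@M[:3,:3].T+M[:3,3]
    return P@R.from_quat(st["tool_rot"]).as_matrix().T+st["tcp_pos"]
E
python3 - <<'E'
from h import *
from station import sense,vision
st=sense(); s=vision.snapshot("wrist"); cv2.imwrite("pics/w1.png",s["image"]); P=wcloud(s,st); Z=P[...,2]
print(s["mtx"].round(1).tolist(),s["mount"].round(3).tolist())
box=lambda x0,x1,y0,y1,z0,z1:(P[...,0]>x0)&(P[...,0]<x1)&(P[...,1]>y0)&(P[...,1]<y1)&(Z>z0)&(Z<z1)&(s["range_z"]>0)
for n,b in (("A",(.52,.61,.22,.35,.03,.045)),("L",(.43,.53,.23,.39,.046,.062))):
    m=box(*b); print(n,rect(P,m) if m.sum()>5 else 0, np.median(Z[m]))
m=box(.50,.54,.23,.36,.0,.02);print("floor",np.median(Z[m]))
E
```

```text
t: 2.4
tcp_pos: [0.5614, 0.2851, 0.1738]
tool_rot: [0.753, 0.658, -0.001, -0.001]
force: [0.2, -0.6, -0.4]
finger_gap: 0.701
gripper_force: 0.0
[[297.3, 0.0, 254.2], [0.0, 297.3, 185.7], [0.0, 0.0, 1.0]] [[0.001, -0.952, -0.305, 0.079], [1.0, 0.001, -0.001, 0.002], [0.002, -0.305, 0.952, -0.125], [0.0, 0.0, 0.0, 1.0]]
A (array([570.4, 284.3]), array([38.1, 89.3]), 82.5, 3799) 0.03784050024622748
L (array([484.8, 313.7]), array([ 53.1, 120.4]), 86.9, 7359) 0.054014541433841504
floor 0.01193867238078622
```

View pics/w1.png

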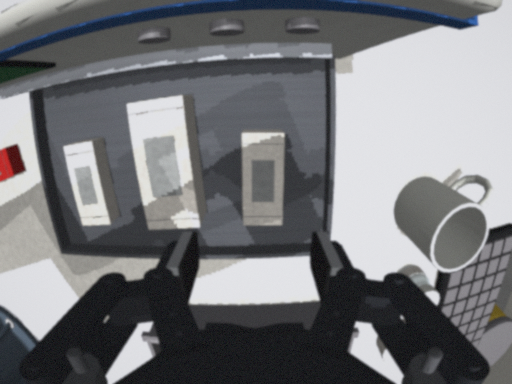

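The wrist view shows carton A at pixel (263,180), the large carton at (165,160) and B at (88,180). The fingers straddle column ~255. The top and wrist estimates agree to about 5 mm in x, so I target x≈0.568. Now checking TCP noise before descending.

```bash
python3 -m crank '[{"dp":[0.1,0,-0.5],"angular":[0,0,0]},{"dp":[0,0,-1],"angular":[0,0,0]},{"dp":[0,0,-1],"angular":[0,0,0]},{"dp":[0,0,-1],"angular":[0,0,0]},{"dp":[0,0,0],"angular":[0,0,0]},{"dp":[0,0,0],"angular":[0,0,0]}]'; for i in 1 2; do python3 -m crank '[{"dp":[0,0,0],"angular":[0,0,0]}]' | sed -n 2,4p; done
```

```text
t: 3.05
tcp_pos: [0.5675, 0.2853, 0.0675]
tool_rot: [0.754, 0.657, -0.0, -0.0]
force: [-0.2, -0.2, -0.3]
finger_gap: 0.703
gripper_force: 0.0
tcp_pos: [0.5687, 0.2858, 0.0696]
tool_rot: [0.754, 0.657, 0.001, 0.001]
force: [0.9, -0.7, -0.2]
tcp_pos: [0.5687, 0.2859, 0.0701]
tool_rot: [0.754, 0.657, 0.002, 0.001]
force: [-0.9, 0.7, -0.3]
```

```bash
python3 -m crank '[{"dp":[0,0,-0.6],"angular":[0,0,0]},{"dp":[0,0,-0.6],"angular":[0,0,0]},{"dp":[0,0,0],"angular":[0,0,0]},{"dp":[0,0,0],"angular":[0,0,0]}]'; python3 -m crank '[{"dp":[0,0,0],"angular":[0,0,0]},{"dp":[0,0,0],"angular":[0,0,0]},{"dp":[0,0,0],"angular":[0,0,0]},{"dp":[0,0,0],"angular":[0,0,0]},{"dp":[0,0,0],"angular":[0,0,0]},{"dp":[0,0,0],"angular":[0,0,0]},{"dp":[0,0,0],"angular":[0,0,0]},{"dp":[0,0,0],"angular":[0,0,0]}]' 1 30
```

```text
t: 3.65
tcp_pos: [0.5678, 0.2857, 0.0333]
tool_rot: [0.754, 0.657, 0.001, 0.0]
force: [0.3, -0.3, -0.0]
finger_gap: 0.702
gripper_force: 0.0
t: 4.45
tcp_pos: [0.5683, 0.2858, 0.0339]
tool_rot: [0.754, 0.657, 0.001, 0.001]
force: [0.0, 0.3, 5.5]
finger_gap: 0.436
gripper_force: 32.0
```

Gripped (37 mm). Lifting and carrying it to the tote's +x half, (0.566, 0.022).

```bash
python3 -m crank '[{"dp":[0,0,0.4],"angular":[0,0,0]},{"dp":[0,0,0.8],"angular":[0,0,0]},{"dp":[0,0,1],"angular":[0,0,0]},{"dp":[0,0,1],"angular":[0,0,0]},{"dp":[0,-0.4,0.3],"angular":[0,0,1]},{"dp":[0,-0.8,0],"angular":[0,0,1]},{"dp":[0,-1,0],"angular":[0,0,0]},{"dp":[0,-1,0],"angular":[0,0,0]},{"dp":[0,-1,0],"angular":[0,0,0]},{"dp":[0,-1,0],"angular":[0,0,0]},{"dp":[0,-1,0],"angular":[0,0,0]},{"dp":[0,-1,0],"angular":[0,0,0]},{"dp":[0,-0.9,0],"angular":[0,0,0]},{"dp":[0,-0.5,0],"angular":[0,0,0]},{"dp":[0,-0.2,0],"angular":[0,0,0]},{"dp":[0,0,-0.5],"angular":[0,0,0]},{"dp":[0,0,0],"angular":[0,0,0]}]'
```

```text
t: 6.15
tcp_pos: [0.5659, 0.0223, 0.1212]
tool_rot: [0.742, 0.67, -0.001, -0.002]
force: [0.1, -0.4, -0.9]
finger_gap: 0.44
gripper_force: 31.2
```

```bash
python3 - <<'E'
from h import *
from station import sense,vision
st=sense(); s=vision.snapshot("wrist"); cv2.imwrite("pics/w2.png",s["image"]); P=wcloud(s,st); Z=P[...,2]
m=(Z>.06)&(Z<.08)&(s["range_z"]>0)&(abs(P[...,0]-.52)<.17)&(abs(P[...,1]-.026)<.12)
print(m.sum(),rect(P,m))
m=(Z>.0)&(Z<.02)&(abs(P[...,0]-.52)<.125)&(abs(P[...,1]-.026)<.09); print(np.median(Z[m]),P[m].min(0),P[m].max(0))
E
```

```text
11350 (array([523.8,  25.4]), array([182.7, 251.4]), 174.6, 11350)
0.0049901024475842715 [ 4.00979353e-01 -6.29492433e-02  1.40158506e-06] [0.64497763 0.11599972 0.01999724]
```

View pics/w2.png

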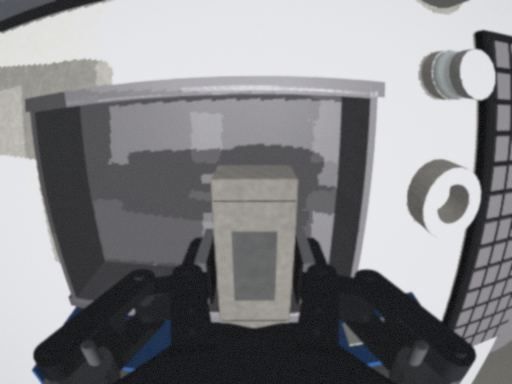

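The carton is held level at (255,250), above the tote, and the tote walls (right wall at column ~370) are well clear. Lowering and releasing.

```bash
python3 -m crank '[{"dp":[0,0,-0.6],"angular":[0,0,0]},{"dp":[0,0,-0.8],"angular":[0,0,0]},{"dp":[0,0,-0.8],"angular":[0,0,0]},{"dp":[0,0,-0.5],"angular":[0,0,0]},{"dp":[0,0,-0.3],"angular":[0,0,0]},{"dp":[0,0,0],"angular":[0,0,0]},{"dp":[0,0,0],"angular":[0,0,0]}]'
```

```text
t: 6.9
tcp_pos: [0.5678, 0.0216, 0.0328]
tool_rot: [0.742, 0.67, 0.0, 0.0]
force: [0.6, -0.6, -0.3]
finger_gap: 0.436
gripper_force: 31.2
```

```bash
python3 -m crank '[{"dp":[0,0,-0.1],"angular":[0,0,0]},{"dp":[0,0,-0.08],"angular":[0,0,0]},{"dp":[0,0,0],"angular":[0,0,0]},{"dp":[0,0,0],"angular":[0,0,0]}]' && python3 -m crank '[{"dp":[0,0,0],"angular":[0,0,0]},{"dp":[0,0,0],"angular":[0,0,0]},{"dp":[0,0,0],"angular":[0,0,0]},{"dp":[0,0,0],"angular":[0,0,0]},{"dp":[0,0,0],"angular":[0,0,0]}]' 0.35 30 && python3 -m crank '[{"dp":[0,0,0.4],"angular":[0,0,0]},{"dp":[0,0,1],"angular":[0,0,0]},{"dp":[0,0,1],"angular":[0,0,0]},{"dp":[0,0,1],"angular":[0,0,0]}]'
```

```text
t: 7.3
tcp_pos: [0.5674, 0.0214, 0.0271]
tool_rot: [0.742, 0.67, 0.0, 0.0]
force: [0.0, -0.4, 0.2]
finger_gap: 0.438
gripper_force: 31.2
t: 7.8
tcp_pos: [0.5673, 0.0215, 0.0269]
tool_rot: [0.742, 0.67, 0.0, 0.0]
force: [-0.3, -0.4, 0.6]
finger_gap: 0.648
gripper_force: 0.0
t: 8.2
tcp_pos: [0.5671, 0.0215, 0.1306]
tool_rot: [0.742, 0.67, 0.0, 0.0]
force: [0.4, -0.2, -0.2]
finger_gap: 0.651
gripper_force: 0.0
```

```bash
python3 -m crank '[{"dp":[-0.3,0.5,0],"angular":[0,0,0]},{"dp":[-0.6,1,0],"angular":[0,0,0.4]},{"dp":[-0.6,1,0],"angular":[0,0,1]},{"dp":[-0.7,1,0],"angular":[0,0,1]},{"dp":[-0.7,1,0],"angular":[0,0,1]},{"dp":[-0.7,1,0],"angular":[0,0,0]},{"dp":[-0.7,1,0],"angular":[0,0,0]},{"dp":[-0.7,1,0],"angular":[0,0,0]},{"dp":[-0.6,1,0],"angular":[0,0,0]},{"dp":[-0.4,0.7,0],"angular":[0,0,0]},{"dp":[0,0.25,0],"angular":[0,0,0]},{"dp":[0,0,0],"angular":[0,0,0]},{"dp":[0,0,0],"angular":[0,0,0]}]' 0.3
python3 - <<'E'
from h import *
from station import sense,vision
st=sense(); s=vision.snapshot("wrist"); P=wcloud(s,st); Z=P[...,2]; print(st["tcp_pos"])
box=lambda x0,x1,y0,y1,z0,z1:(P[...,0]>x0)&(P[...,0]<x1)&(P[...,1]>y0)&(P[...,1]<y1)&(Z>z0)&(Z<z1)&(s["range_z"]>0)
for n,b in (("B",(.345,.43,.24,.37,.03,.045)),("L",(.43,.53,.23,.39,.046,.062))):
    m=box(*b); print(n,rect(P,m) if m.sum()>5 else 0, np.median(Z[m]))
E
```

```text
t: 9.5
tcp_pos: [0.3876, 0.3046, 0.1289]
tool_rot: [0.722, 0.692, -0.0, 0.0]
force: [-0.5, 0.5, -0.3]
finger_gap: 0.699
gripper_force: 0.0
[0.38759154 0.30462551 0.12887117]
B (array([388.5, 304.6]), array([38.4, 89.1]), 87.4, 5248) 0.037860849005815884
L (array([484.6, 313.6]), array([ 53.3, 120.6]), 86.8, 9272) 0.05371624143814464
```

```bash
python3 -m crank '[{"dp":[0,0,-0.5],"angular":[0,0,0]},{"dp":[0,0,-1],"angular":[0,0,0]},{"dp":[0,0,-0.8],"angular":[0,0,0]},{"dp":[0,0,-0.6],"angular":[0,0,0]},{"dp":[0,0,-0.28],"angular":[0,0,0]},{"dp":[0,0,0],"angular":[0,0,0]},{"dp":[0,0,0],"angular":[0,0,0]}]'; python3 -m crank '[{"dp":[0,0,0],"angular":[0,0,0]},{"dp":[0,0,0],"angular":[0,0,0]},{"dp":[0,0,0],"angular":[0,0,0]},{"dp":[0,0,0],"angular":[0,0,0]},{"dp":[0,0,0],"angular":[0,0,0]},{"dp":[0,0,0],"angular":[0,0,0]},{"dp":[0,0,0],"angular":[0,0,0]}]' 1 30
```

```text
t: 10.25
tcp_pos: [0.3878, 0.3047, 0.0339]
tool_rot: [0.722, 0.692, 0.0, 0.0]
force: [0.8, -0.7, 0.2]
finger_gap: 0.699
gripper_force: 0.0
t: 10.95
tcp_pos: [0.3879, 0.3052, 0.0345]
tool_rot: [0.722, 0.692, 0.001, 0.0]
force: [0.8, 0.2, 6.2]
finger_gap: 0.437
gripper_force: 32.0
```

```bash
python3 -m crank '[{"dp":[0,0,0.4],"angular":[0,0,0]},{"dp":[0,0,0.8],"angular":[0,0,0]},{"dp":[0,0,1],"angular":[0,0,0]},{"dp":[0,0,0.9],"angular":[0,0,0]},{"dp":[0.1,-0.4,0],"angular":[0,0,0]},{"dp":[0.2,-0.8,0],"angular":[0,0,0]},{"dp":[0.4,-1,0],"angular":[0,0,-1]},{"dp":[0.4,-1,0],"angular":[0,0,-1]},{"dp":[0.4,-1,0],"angular":[0,0,-1]},{"dp":[0.4,-1,0],"angular":[0,0,-0.2]},{"dp":[0.4,-1,0],"angular":[0,0,0]},{"dp":[0.4,-1,0],"angular":[0,0,0]},{"dp":[0.25,-1,0],"angular":[0,0,0]},{"dp":[0,-0.7,0],"angular":[0,0,0]},{"dp":[0,-0.27,0],"angular":[0,0,0]},{"dp":[0,0,-0.5],"angular":[0,0,0]},{"dp":[0,0,-0.8],"angular":[0,0,0]},{"dp":[0,0,-0.7],"angular":[0,0,0]},{"dp":[0,0,0],"angular":[0,0,0]},{"dp":[0,0,0],"angular":[0,0,0]}]'
```

```text
t: 12.95
tcp_pos: [0.475, 0.0303, 0.0663]
tool_rot: [0.741, 0.672, -0.001, -0.001]
force: [0.1, -0.5, 0.1]
finger_gap: 0.435
gripper_force: 31.1
```

```bash
python3 -m crank '[{"dp":[0,0,-0.5],"angular":[0,0,0]},{"dp":[0,0,-0.5],"angular":[0,0,0]},{"dp":[0,0,-0.2],"angular":[0,0,0]},{"dp":[0,0,-0.08],"angular":[0,0,0]},{"dp":[0,0,0],"angular":[0,0,0]},{"dp":[0,0,0],"angular":[0,0,0]}]' && python3 -m crank '[{"dp":[0,0,0],"angular":[0,0,0]},{"dp":[0,0,0],"angular":[0,0,0]},{"dp":[0,0,0],"angular":[0,0,0]},{"dp":[0,0,0],"angular":[0,0,0]},{"dp":[0,0,0],"angular":[0,0,0]}]' 0.35 30 && python3 -m crank '[{"dp":[0,0,0.4],"angular":[0,0,0]},{"dp":[0,0,1],"angular":[0,0,0]},{"dp":[0,0,1],"angular":[0,0,0]},{"dp":[0,0,1],"angular":[0,0,0]}]'
```

```text
t: 13.55
tcp_pos: [0.4762, 0.0299, 0.0288]
tool_rot: [0.741, 0.672, 0.0, 0.0]
force: [-0.2, 0.4, -0.6]
finger_gap: 0.435
gripper_force: 31.1
t: 14.05
tcp_pos: [0.4758, 0.0299, 0.0282]
tool_rot: [0.741, 0.672, 0.0, 0.0]
force: [0.5, -0.5, 0.2]
finger_gap: 0.65
gripper_force: 0.0
t: 14.45
tcp_pos: [0.4754, 0.0299, 0.1317]
tool_rot: [0.741, 0.672, -0.0, -0.0]
force: [1.6, -0.1, -0.8]
finger_gap: 0.65
gripper_force: 0.0
```

```bash
python3 -m crank '[{"dp":[0,0.5,0],"angular":[0,0,0]},{"dp":[0.1,1,0],"angular":[0,0,0.4]},{"dp":[0.1,1,0],"angular":[0,0,1]},{"dp":[0,1,0],"angular":[0,0,1]},{"dp":[0,1,0],"angular":[0,0,0]},{"dp":[0,1,0],"angular":[0,0,0]},{"dp":[0,1,0],"angular":[0,0,0]},{"dp":[0,1,0],"angular":[0,0,0]},{"dp":[0,1,0],"angular":[0,0,0]},{"dp":[0,0.7,0],"angular":[0,0,0]},{"dp":[0,0.25,0],"angular":[0,0,0]},{"dp":[0,0,0],"angular":[0,0,0]},{"dp":[0,0,0],"angular":[0,0,0]}]' 0
python3 - <<'E'
from h import *
from station import sense,vision
st=sense(); s=vision.snapshot("wrist"); P=wcloud(s,st); Z=P[...,2]; print(st["tcp_pos"])
box=lambda x0,x1,y0,y1,z0,z1:(P[...,0]>x0)&(P[...,0]<x1)&(P[...,1]>y0)&(P[...,1]<y1)&(Z>z0)&(Z<z1)&(s["range_z"]>0)
m=box(.43,.53,.23,.39,.046,.062); print("L",rect(P,m), np.median(Z[m]))
s=vision.snapshot("top"); cv2.imwrite("pics/top2.png",cv2.resize(s["image"][80:270,70:400],None,fx=2.4,fy=2.4)); P=cloud(s);Z=P[...,2]
for n,b in (("a",(.52,.61,-.05,.1,.022,.04)),("b",(.43,.52,-.05,.1,.022,.04))): m=box(*b); print(n,rect(P,m),np.median(Z[m]))
E
```

```text
t: 15.75
tcp_pos: [0.4814, 0.3125, 0.1303]
tool_rot: [0.727, 0.687, -0.0, 0.0]
force: [1.0, 0.2, -0.1]
finger_gap: 1.0
gripper_force: 0.0
[0.48141766 0.31252022 0.1302792 ]
L (array([484.7, 313.3]), array([ 52.3, 121.2]), 87.1, 10740) 0.05388757543827397
a (array([568.2,  39.4]), array([ 48.9, 132.1]), 75.5, 423) 0.029413296919204468
b (array([472.9,  29. ]), array([39.3, 89.5]), 84.5, 424) 0.029352658690297018
```

View pics/top2.png

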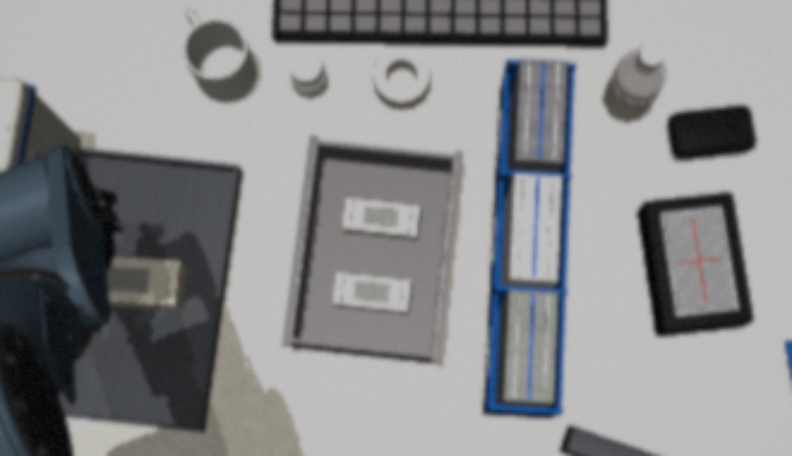

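Both small cartons lie flat in the tote, at crop (381,217) and (371,291). Descending on the large carton and gripping it.

```bash
python3 -m crank '[{"dp":[0.05,0,-0.5],"angular":[0,0,0]},{"dp":[0,0,-1],"angular":[0,0,0]},{"dp":[0,0,-0.8],"angular":[0,0,0]},{"dp":[0,0,-0.5],"angular":[0,0,0]},{"dp":[0,0,-0.27],"angular":[0,0,0]},{"dp":[0,0,0],"angular":[0,0,0]},{"dp":[0,0,0],"angular":[0,0,0]}]'; python3 -m crank '[{"dp":[0,0,0],"angular":[0,0,0]},{"dp":[0,0,0],"angular":[0,0,0]},{"dp":[0,0,0],"angular":[0,0,0]},{"dp":[0,0,0],"angular":[0,0,0]},{"dp":[0,0,0],"angular":[0,0,0]},{"dp":[0,0,0],"angular":[0,0,0]},{"dp":[0,0,0],"angular":[0,0,0]}]' 1 45
```

```text
t: 16.55
tcp_pos: [0.4838, 0.3134, 0.0383]
tool_rot: [0.727, 0.687, 0.0, 0.0]
force: [0.0, 0.8, 0.6]
finger_gap: 1.001
gripper_force: 0.0
t: 17.25
tcp_pos: [0.4839, 0.3137, 0.0391]
tool_rot: [0.727, 0.687, 0.001, 0.0]
force: [0.1, 0.1, 6.9]
finger_gap: 0.6
gripper_force: 49.0
```

```bash
python3 -m crank '[{"dp":[0,0,0.3],"angular":[0,0,0]},{"dp":[0,0,0.6],"angular":[0,0,0]},{"dp":[0,0,0.8],"angular":[0,0,0]},{"dp":[0,0,0.8],"angular":[0,0,0]},{"dp":[0,0,0.8],"angular":[0,0,0]},{"dp":[0,0,0.8],"angular":[0,0,0]},{"dp":[0,0,0.8],"angular":[0,0,0]},{"dp":[0,0,0.8],"angular":[0,0,0]},{"dp":[0,0,0.8],"angular":[0,0,0]},{"dp":[0,0,0.6],"angular":[0,0,0]},{"dp":[0,0,0.3],"angular":[0,0,0]},{"dp":[0,-0.3,0],"angular":[0,0,0]},{"dp":[0,-0.6,0],"angular":[0,0,-2]},{"dp":[0.1,-0.8,0],"angular":[0,0,-3]},{"dp":[0.1,-0.8,0],"angular":[0,0,-3]},{"dp":[0.1,-0.8,0],"angular":[0,0,-3]},{"dp":[0.1,-0.8,0],"angular":[0,0,-3]},{"dp":[0.1,-0.8,0],"angular":[0,0,-3]},{"dp":[0.1,-0.8,0],"angular":[0,0,-3]},{"dp":[0.1,-0.8,0],"angular":[0,0,-3]}]'
```

```text
t: 19.25
tcp_pos: [0.5029, 0.1168, 0.2585]
tool_rot: [0.85, 0.527, -0.002, -0.001]
force: [-0.4, -0.0, -2.0]
finger_gap: 0.601
gripper_force: 48.1
```

```bash
python3 -m crank '[{"dp":[0.1,-0.8,0],"angular":[0,0,-3]},{"dp":[0.1,-0.8,0],"angular":[0,0,-3]},{"dp":[0.1,-0.8,0],"angular":[0,0,-3]},{"dp":[0,-0.8,0],"angular":[0,0,-4]},{"dp":[0,-0.8,0],"angular":[0,0,-4]},{"dp":[0,-0.8,0],"angular":[0,0,-4]},{"dp":[0,-0.8,0],"angular":[0,0,-4]},{"dp":[0,-0.8,0],"angular":[0,0,-4]},{"dp":[0,-0.8,0],"angular":[0,0,-4]},{"dp":[0,-0.8,0],"angular":[0,0,-4]},{"dp":[0,-0.8,0],"angular":[0,0,-4]},{"dp":[0,-0.8,0],"angular":[0,0,-4]},{"dp":[0,-0.8,0],"angular":[0,0,-4]},{"dp":[0,-0.8,0],"angular":[0,0,-3]},{"dp":[0,-0.8,0],"angular":[0,0,-2]},{"dp":[0,-0.8,0],"angular":[0,0,-1]},{"dp":[0,-0.8,0],"angular":[0,0,0]},{"dp":[0,-0.6,0],"angular":[0,0,0]},{"dp":[0,-0.3,0],"angular":[0,0,0]},{"dp":[0,0,0],"angular":[0,0,0]}]'
```

```text
t: 21.25
tcp_pos: [0.5127, -0.3175, 0.2592]
tool_rot: [0.997, 0.076, -0.0, -0.0]
force: [0.1, 0.3, -2.4]
finger_gap: 0.602
gripper_force: 48.1
```

```bash
python3 -m crank '[{"dp":[0,-0.6,-0.3],"angular":[0,0,-0.7]},{"dp":[0,-0.6,-0.6],"angular":[0,0,-0.7]},{"dp":[0.05,0,-0.8],"angular":[0,0,0]},{"dp":[0,0,-0.6],"angular":[0,0,0]},{"dp":[0,0,-0.3],"angular":[0,0,0]},{"dp":[0,0,0],"angular":[0,0,0]},{"dp":[0,0,0],"angular":[0,0,0]},{"dp":[0,0,0],"angular":[0,0,0]}]'
python3 - <<'E'
from h import *
from station import sense,vision
st=sense(); s=vision.snapshot("wrist"); cv2.imwrite("pics/w3.png",s["image"]); P=wcloud(s,st); Z=P[...,2]; print(st["tcp_pos"],st["tool_rot"])
np.savez("w3.npz",P=P,**s)
near=(abs(P[...,0]-.514)<.11)&(abs(P[...,1]+.354)<.09)&(s["range_z"]>0)
m=near&(Z>.04)&(Z<.06); print("scanner",rect(P,m),np.median(Z[m]))
h,_=np.histogram(Z[near],np.arange(0.1,.3,.004)); print([(round(.1+.004*i,3),int(c)) for i,c in enumerate(h) if c>150])
E
```

```text
t: 22.05
tcp_pos: [0.5155, -0.3531, 0.1832]
tool_rot: [0.998, 0.065, 0.001, 0.001]
force: [-0.6, -0.6, -1.6]
finger_gap: 0.608
gripper_force: 48.2
[ 0.51545556 -0.35305495  0.18321141] [9.97910283e-01 6.46030505e-02 8.10121129e-04 9.25736322e-04]
scanner (array([ 576.9, -348. ]), array([ 42.7, 111.3]), 94.6, 4659) 0.049927572072486215
[(0.168, 151), (0.176, 199), (0.18, 307), (0.184, 317), (0.188, 356), (0.192, 413), (0.196, 21909), (0.2, 352), (0.204, 606), (0.208, 244), (0.212, 546), (0.216, 877), (0.22, 1968), (0.224, 2388), (0.228, 1029), (0.232, 1200), (0.236, 1634), (0.24, 2580), (0.244, 2992), (0.248, 2960), (0.252, 2883), (0.256, 3252), (0.26, 4567), (0.264, 3516), (0.268, 1750), (0.272, 320)]
```

View pics/w3.png

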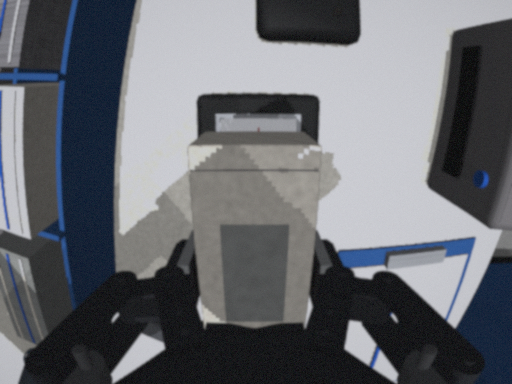

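The carton is held at (255,230). The scanner's far end shows at (258,115), with the window end visible. I measure the carton against the scanner within this one picture.

```bash
python3 - <<'E'
from h import *
d=np.load("w3.npz"); P=d["P"]; Z=P[...,2]; ok=d["range_z"]>0
near=(abs(P[...,0]-.514)<.12)&(abs(P[...,1]+.354)<.09)&ok
m=near&(Z>.19)&(Z<.204); n,l,stt,_=cv2.connectedComponentsWithStats(m.astype(np.uint8)); k=1+np.argmax(stt[1:,4]); m=l==k
print("carton",rect(P,m)); 
A=np.c_[P[m][:,:2],np.ones(m.sum())]; c=np.linalg.lstsq(A,Z[m],rcond=None)[0]; print("tilt deg",np.degrees(c[:2]).round(2))
q=P[m]; 
def edges(q,ang,label,zs):
    a=np.radians(ang); ex=np.array([np.cos(a),np.sin(a)]); ey=np.array([-ex[1],ex[0]]); u=q[:,:2]@ex; v=q[:,:2]@ey
    # long sides
    lo=[];hi=[];uu=[]
    for b in np.arange(u.min()+.006,u.max()-.006,.003):
        t=abs(u-b)<.0015
        if t.sum()>8: uu.append(b); lo.append(v[t].min()); hi.append(v[t].max())
    pl=np.polyfit(uu,lo,1);ph=np.polyfit(uu,hi,1); w=np.median(np.array(hi)-lo)
    e=[];vv=[]
    for b in np.arange(v.min()+.012,v.max()-.012,.004):
        t=abs(v-b)<.002
        if t.sum()>3: e.append(u[t].max()); vv.append(b)
    pe=np.polyfit(vv,e,1)
    print(label,"width",w.round(4),"side angles",ang+np.degrees(pl[0]).round(2),ang+np.degrees(ph[0]).round(2),"end angle",ang-np.degrees(pe[0]).round(2),"v mid",((np.array(lo)+hi)/2).mean().round(4),"u end",np.median(e).round(4),"u range",min(uu),max(uu))
edges(q,7.3,"carton",0)
s=near&(Z>.046)&(Z<.056)&(P[...,0]>.54); n,l,stt,_=cv2.connectedComponentsWithStats(s.astype(np.uint8)); s=l==1+np.argmax(stt[1:,4])
edges(P[s],7.3,"scanner",0)
E
```

```text
carton (array([ 529.4, -350.6]), array([79.1, 94.1]), 7.4, 22850)
tilt deg [-0.46 -0.07]
carton width 0.052 side angles 7.57 7.25 end angle 6.8 v mid -0.4151 u end 0.5273 u range 0.43948644193915315 0.5204864419391533
scanner width 0.1074 side angles 8.07 7.31 end angle 7.22 v mid -0.4182 u end 0.5461 u range 0.5100709260584868 0.5400709260584868
```

```bash
python3 -m crank '[{"dp":[-0.03,-0.02,-0.4],"angular":[0,0,0]},{"dp":[0,0,-0.6],"angular":[0,0,0]},{"dp":[0,0,-0.6],"angular":[0,0,0]},{"dp":[0,0,-0.6],"angular":[0,0,0]},{"dp":[0,0,-0.4],"angular":[0,0,0]},{"dp":[0,0,-0.2],"angular":[0,0,0]},{"dp":[0,0,-0.1],"angular":[0,0,0]},{"dp":[0,0,0],"angular":[0,0,0]},{"dp":[0,0,0],"angular":[0,0,0]},{"dp":[0,0,0],"angular":[0,0,0]}]'
python3 - <<'E'
from h import *
from station import sense,vision
from scipy.spatial.transform import Rotation as R
st=sense(); s=vision.snapshot("wrist"); P=wcloud(s,st); Z=P[...,2]; np.savez("w4.npz",P=P,**s)
print(st["tcp_pos"].round(4),R.from_quat(st["tool_rot"]).as_matrix()[:,2].round(4),st["force"].round(1),st["gripper_force"])
near=(abs(P[...,0]-.514)<.13)&(abs(P[...,1]+.354)<.1)&(s["range_z"]>0)
big=lambda m:(lambda l,t:l==1+np.argmax(t[1:,4]))(*cv2.connectedComponentsWithStats(m.astype(np.uint8))[1:3])
a=np.radians(7.3); ex=np.array([np.cos(a),np.sin(a)]); ey=np.array([-ex[1],ex[0]])
c=big(near&(abs(Z-.110)<.007)); sc=big(near&(Z>.045)&(Z<.056))
for n,m in(("carton",c),("scanner",sc)):
    q=P[m]; u=q[:,:2]@ex; v=q[:,:2]@ey; print(n,m.sum(),"z",np.median(q[:,2]).round(4),"u end",np.percentile(u,99.5).round(4),"v",np.percentile(v,[.5,99.5]).round(4),"mid",np.percentile(v,[.5,99.5]).mean().round(4))
for n in("side","top"):
    s=vision.snapshot(n); cv2.imwrite(f"pics/{n}3.png",cv2.resize(s["image"][150:350,200:440] if n=="side" else s["image"][80:280,230:450],None,fx=3,fy=3,interpolation=cv2.INTER_CUBIC))
E
```

```text
t: 23.1
tcp_pos: [0.5143, -0.3536, 0.0958]
tool_rot: [0.998, 0.064, 0.001, 0.001]
force: [0.6, -0.3, -2.2]
finger_gap: 0.601
gripper_force: 48.2
[ 0.5143 -0.3536  0.0958] [ 0.0012 -0.0011 -1.    ] [ 0.6 -0.3 -2.2] 48.206337690353394
carton 22854 z 0.1107 u end 0.526 v [-0.4503 -0.3807] mid -0.4155
scanner 11564 z 0.0497 u end 0.5466 v [-0.4719 -0.3648] mid -0.4184
```

View pics/side3.png

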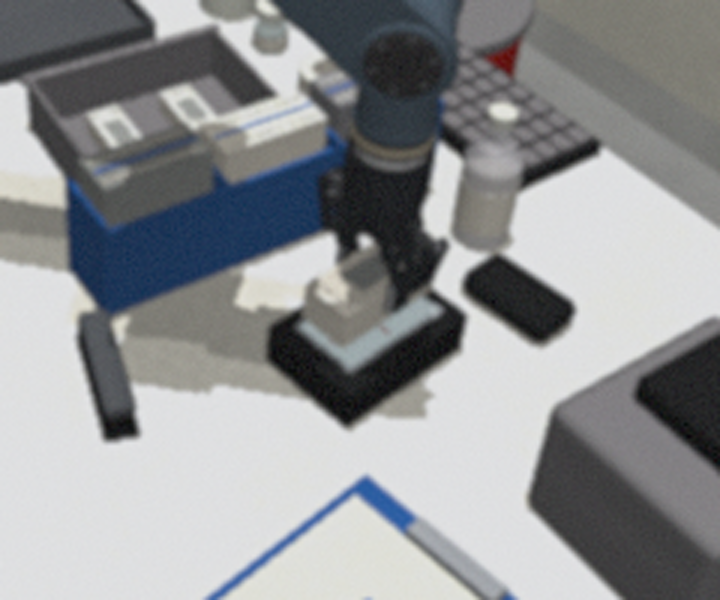

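The side view shows the carton hovering over the window at (345,300), clear of the scanner, with both small cartons in the tote. Now lowering ~4 mm and checking the centring in the side camera's depth, where both objects share the same calibration.

```bash
python3 -m crank '[{"dp":[0,0,-0.08],"angular":[0,0,0]},{"dp":[0,0,-0.05],"angular":[0,0,0]},{"dp":[0,0,0],"angular":[0,0,0]},{"dp":[0,0,0],"angular":[0,0,0]}]'
python3 - <<'E'
from h import *
from station import sense,vision
print(np.mean([sense()["tcp_pos"] for _ in range(5)],0))
a=np.radians(7.3); ex=np.array([np.cos(a),np.sin(a)]); ey=np.array([-ex[1],ex[0]])
for cam in("side","top"):
    D=[vision.snapshot(cam) for _ in range(4)]; s=D[0]; s["range_z"]=np.median([d["range_z"] for d in D],0); P=cloud(s); Z=P[...,2]; u=P[...,:2]@ex; v=P[...,:2]@ey
    near=(abs(u-.466)<.1)&(abs(v+.416)<.075); g=s["image"].min(-1)
    S=near&(Z>.040)&(Z<.056); print(cam,"scanner top z",np.median(Z[S]),"u",np.percentile(u[S],[1,99]).round(4),"v",np.percentile(v[S],[1,99]).round(4))
    C=near&(Z>.067)&(Z<.104)&(g>60); 
    e=C&(u<.44)&(u>.38); 
    if e.sum()>9: print(" carton end pts",e.sum(),"z",Z[e].min().round(4),Z[e].max().round(4),"u hist",np.percentile(u[e],[2,25,50,75,98]).round(4),"v range",np.percentile(v[e],[2,98]).round(4))
    T=near&(Z>.098)&(Z<.112)&(g>60); 
    if T.sum()>9: print(" top pts",T.sum(),"z",np.median(Z[T]).round(4),"u",np.percentile(u[T],[2,98]).round(4),"v",np.percentile(v[T],[2,98]).round(4))
    # scanner faces
    F=near&(Z>.01)&(Z<.04); 
    f=F&(abs(v+.416)<.04)&(u<.42); print(" scanner end face u",np.median(u[f]).round(4),f.sum()," side face v",np.median(v[F&(abs(u-.466)<.06)&(v<-.44)]).round(4) if cam=="side" else "")
    if cam=="side":
        k=C&(v<-.425)&(u>.42)&(abs(u-.466)>.02); print(" carton long face v",np.percentile(v[k],[10,50,90]).round(4),k.sum())
E
```

```text
t: 23.65
tcp_pos: [0.5138, -0.3532, 0.0909]
tool_rot: [0.998, 0.064, -0.0, -0.0]
force: [0.5, -1.0, -2.2]
finger_gap: 0.602
gripper_force: 48.2
[ 0.51378963 -0.35317608  0.0909493 ]
side scanner top z 0.050701078269744126 u [0.3845 0.5391] v [-0.4752 -0.3687]
 carton end pts 228 z 0.067 0.1038 u hist [0.4021 0.4033 0.4041 0.4146 0.437 ] v range [-0.4428 -0.393 ]
 top pts 462 z 0.1067 u [0.403  0.4819] v [-0.4457 -0.3879]
 scanner end face u 0.3853 166  side face v -0.4744
 carton long face v [-0.4427 -0.442  -0.4412] 77
  return _methods._mean(a, axis=axis, dtype=dtype,
  ret = ret.dtype.type(ret / rcount)
Traceback (most recent call last):
IndexError: index -1 is out of bounds for axis 0 with size 0
```

View pics/top3.png

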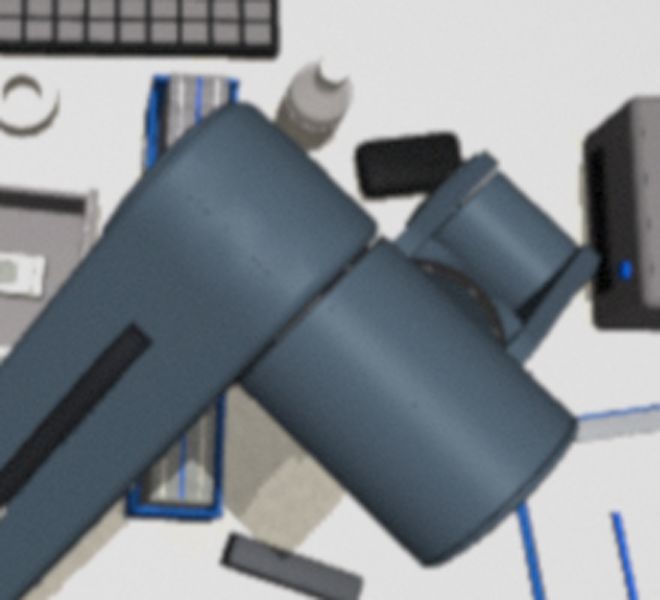

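The top view shows the arm hiding the scanner and the bystanders in place. Side and wrist depth agree that the carton sits ~3 mm too far in +v and ~1 mm short in u, with a gap of ~14-15 mm. One small correction.

```bash
python3 -m crank '[{"dp":[0.045,-0.095,0.015],"angular":[0,0,0]},{"dp":[0,0,0],"angular":[0,0,0]},{"dp":[0,0,0],"angular":[0,0,0]},{"dp":[0,0,0],"angular":[0,0,0]},{"dp":[0,0,0],"angular":[0,0,0]}]'
python3 - <<'E'
from h import *
from station import sense,vision
a=np.radians(7.3); ex=np.array([np.cos(a),np.sin(a)]); ey=np.array([-ex[1],ex[0]])
s=vision.snapshot("side"); P=cloud(s); Z=P[...,2]; u=P[...,:2]@ex; v=P[...,:2]@ey; g=s["image"].min(-1)
near=(abs(u-.466)<.1)&(abs(v+.416)<.075)
C=near&(Z>.067)&(Z<.104)&(g>60); k=C&(v<-.425)&(u>.42)&(abs(u-.466)>.02); e=C&(u<.415)
F=near&(Z>.01)&(Z<.04); T=near&(Z>.098)&(Z<.112)&(g>60)
print("dv",np.median(v[k])+.026-np.median(v[F&(abs(u-.466)<.06)&(v<-.44)])-.055,"du",np.median(u[e])+.06-np.median(u[F&(abs(v+.416)<.04)&(u<.42)])-.08)
print("carton angle from long face",7.3+np.degrees(np.polyfit(u[k],v[k],1)[0]),"gap",np.median(Z[T])-.042-np.median(Z[near&(Z>.040)&(Z<.056)]))
st=sense(); w=vision.snapshot("wrist"); P=wcloud(w,st); Z=P[...,2]; u=P[...,:2]@ex; v=P[...,:2]@ey
near=(abs(P[...,0]-.514)<.13)&(abs(P[...,1]+.354)<.1)&(w["range_z"]>0)
big=lambda m:(lambda l,t:l==1+np.argmax(t[1:,4]))(*cv2.connectedComponentsWithStats(m.astype(np.uint8))[1:3])
r=[(np.percentile(u[m],99.5),np.percentile(v[m],[.5,99.5]),np.median(Z[m])) for m in (big(near&(abs(Z-.107)<.006)),big(near&(Z>.045)&(Z<.056)))]
print("wrist du",r[0][0]-.06-r[1][0]+.08,"dv",r[0][1].mean()-r[1][1].mean(),"gap",r[0][2]-.042-r[1][2])
print(np.abs(st["qd"]).max())
E
```

```text
t: 24.55
tcp_pos: [0.5152, -0.356, 0.0915]
tool_rot: [0.998, 0.064, -0.0, -0.0]
force: [0.8, 0.4, -2.5]
finger_gap: 0.596
gripper_force: 48.2
dv 0.000542920055702549 du -0.00027605775818755063
carton angle from long face 7.074508562733053 gap 0.014418955451572374
wrist du -6.0860109434859866e-05 dv 0.000418608878276161 gap 0.014674982356262502
0.0011876884182419646
```

Centred to under 1 mm, with a gap of ~14.5 mm, level, aligned and still. Handing in.

```bash
python3 -c "
from station import order
print(order.sign_off())"
```

```text
the job is handed in; nothing more can be done
None
```

I handed the job in at about 25 s: both small cartons lie flat in the tote, and the large carton is held still and level about 14.5 mm above the scan window, centred to under 1 mm and aligned with its long side; no result was reported back.

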